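Fit the toggle handle to the biscuit-box lid

TASK

The handle of the biscuit box is off, standing in its rest block: pass its T-shaped foot through the narrow slot in the box's lid (a loose fit, so feel for the slot), press it gently down on the springy gasket and turn it a quarter turn clockwise (seen from above) so that it springs up caught under the lid. Prove that it holds by lifting the lid by it about 30 mm, then close the lid fully again and let go, with the handle upright and crosswise to the slot. Be gentle throughout: never use more than 25 N, and leave the things standing around alone.

Things in the scene. Friction and masses are not known exactly. Their poses are not given: they have to be found in the camera images.
- biscuit_box: White rectangular biscuit box, 170 (x) x 196 (y) x 78 mm, fixed to the worktop, with a light wooden lid (182 x 224 mm, 40 mm deep skirt) over it. Origin: centre of the underside, on the worktop; z up. With the lid closed its flat upper face is 90 mm above the origin. It rests on a soft seal: pressed with more than about 7 N it gives, 1 mm for every 4 N, 3 mm at most.
- slot_nominal (a point): Fixed to the box: where the slot's middle would be, at the top face of the 8 mm lid. The slot (43 mm along box x, 12 mm along y, right through) is truly up to 9 mm off along the box's y, either way, new each time: the lid fits loosely. This pose does not show that: feel for it (or see it). About 12 N of friction keeps the lid in place along y.
- gasket_nominal (a point): Fixed to the box: middle of the top of the black rubber gasket ring round the slot (inner radius 27, outer 34 mm, 8 mm high; moves along y with the lid). It is on springs: the handle's flange presses it down at most 6 mm, with 2.4 N at first touch, 8.2 N at 4.8 mm, 9.6 N at 6 mm, where it stops hard.
- under_lid (a point): Fixed to the box: lid's underside below slot_nominal. Hidden there: 2.5 mm rounded ribs along y (gap 14 mm) between which the turned T-bar lies, and stop pins: only clockwise (from above), 90 degrees plus about 15. It turns only while the gasket is down 4.8 mm or more; turned and let up it springs up between the ribs, handle origin 72 mm over the box's, gasket down 1.5 mm.
- toggle_handle: Loose handle, 0.12 kg (varies), 88.5 mm tall, upright. Origin: centre of the underside of its T-bar foot, z up. From the bottom: steel T-bar 40 mm (along x) x 10 mm (y) x 10 mm high; round shank 9 mm thick up to 24.5 mm; round steel flange of radius 33 mm from 24.5 to 29.5 mm; neck 14 mm thick; dark wooden wing grip above.
- grip (a point): Middle of the handle's wing grip, 71.5 mm above the handle's origin. The wing is 44 mm (x) x 14 mm (y) x 34 mm high, parallel to the T-bar: pinch it across y, from above.
- box_lid (a joint): Lift of the lid straight up, in m: 0 closed, 0.05 at most. The lid weighs 0.3 kg (varies) and slides with 2 N friction; let go, it sinks shut.
- rest_block: Fixed wooden block 90 (x) x 80 (y) x 40 mm with an oblong hole 44 x 14 mm, 30 mm deep, along its x axis, in which the T-bar stands at first, the flange resting on the block's top (handle origin 15.5 mm above the block's). Origin: centre of the underside.
- plum: dark round plum, 42 mm, a bystander; origin under its middle
- mandarin: orange mandarin, 64 mm, a bystander; origin under its middle
- cocoa_jar: brown-lidded cocoa jar, 62 mm across, 77 mm tall, a bystander; origin under its middle
- lemon: yellow lemon, 78 mm long, a bystander; origin under its middle
- tea_box: small light carton, 50 x 72 x 45 mm, a bystander; origin under its middle
Things that resemble listed ones, but are neither listed nor needed, are in the scene too. Leave any green or purple look-alike of the toggle_handle alone.

How it is judged (in metres and radians):
On the way, in this order (a step that is already met when the one before it is completed fails the run):
1. the T-bar is through the slot, lengthwise to it (x of toggle_handle in the frame of biscuit_box between -0.016 and 0.016 m and y of toggle_handle in the frame of biscuit_box between -0.016 and 0.016 m and z of toggle_handle in the frame of biscuit_box below 0.0705 m and angle between the x axis of toggle_handle and the x axis of biscuit_box, either way round below 0.25 rad and angle between toggle_handle's own z axis and vertical below 0.15 rad and value of joint box_lid below 0.004 m), for 0.1 s.
2. the handle is turned a quarter turn under the lid (x of toggle_handle in the frame of biscuit_box between -0.016 and 0.016 m and y of toggle_handle in the frame of biscuit_box between -0.016 and 0.016 m and z of toggle_handle in the frame of biscuit_box below 0.075 m and angle between the x axis of toggle_handle and the y axis of biscuit_box, either way round below 0.2 rad), for 0.1 s.
3. the lid is lifted by the handle by more than 20 mm (x of toggle_handle in the frame of biscuit_box between -0.016 and 0.016 m and y of toggle_handle in the frame of biscuit_box between -0.016 and 0.016 m and value of joint box_lid above 0.02 m and angle between the x axis of toggle_handle and the y axis of biscuit_box, either way round below 0.2 rad and contact force between the fingers and toggle_handle above 1 N), for 0.2 s.
At the end, for the whole second after the job is handed in: The lid is closed (within 3 mm), the handle is upright (within 7 degrees), crosswise to the slot (within 11 degrees), over the middle of the box within 16 mm each way, sprung up between the ribs (origin 70.5 to 75 mm above the box's), at rest and released (all of step 2 and value of joint box_lid below 0.003 m and z of toggle_handle in the frame of biscuit_box above 0.0705 m and angle between toggle_handle's own z axis and vertical below 0.12 rad and linear speed of toggle_handle below 0.02 m/s and contact force between the fingers and toggle_handle below 0.1 N); the robot touches nothing.
It fails at once if the handle and the box or its lid press on each other with more than 25 N (contact force between toggle_handle and biscuit_box above 25 N).
It fails at once if the gripper or arm presses on the box or its lid with more than 25 N (contact force between the arm and biscuit_box above 25 N).
It fails at once if the fingers press on the box or its lid with more than 25 N (contact force between the fingers and biscuit_box above 25 N).
It fails at once if the handle is tipped over (angle between toggle_handle's own z axis and vertical above 0.7 rad).
It fails at once if a bystander is moved by more than 25 mm (distance of any of plum, mandarin, cocoa_jar, lemon, tea_box from where it was at the start of the episode above 0.025 m).
It also fails if it takes over 67 s, if anything falls off the work surface, if the arm or the gripper's body presses on something with over 40 N, if the wrist force passes 120 N, or if a joint passes its speed limit or range.

ROBOT

A 6-joint arm with a two-finger parallel gripper is mounted at the origin on a cart in front of the work surface, level with it; the furniture and walls round the work are solid. World frame = base frame: x ahead of the robot, y to its left, z up, the work surface at z = 0. Lengths are in m, angles in degrees, forces in N, time in s.
With the tool pointing down it reaches from about 0.275 to 0.775 m from the base axis. Payload 14.6 kg.
Tool frame: the origin (TCP) lies midway between the tips of the shut fingers; the grasp point (between the pads) lies 19 mm behind it; z points along the fingers, y is the line along which they close (so a half turn about z gives the same grasp; the last joint's range is limited). The gripper opens to 85 mm and grips with 20 to 120 N. Pads are 22 mm wide; open, the fingers measure 114 mm over their backs; the gripper's body (76 mm by 85 mm) begins 54 mm behind the grasp point. The pads swing forward as they close: fully open they stand 13 mm farther back than shut.
Start: joints at [56.763, 15.075, -2.767, 72.158, 0, 81.102], TCP at [0.216, 0.478, 0.204] pointing down, gripper open.
Joint ranges: [-151.79, 151.79], [-50.71, 97.33], [-67.44, 78.34], [-121.81, 120.89], [-77.56, 73.72], [-180, 180]. Speed limits (degrees/s): [108.29, 108.29, 147.25, 159.86, 180, 180].

INTERFACE

Orientations are given as [roll, pitch, yaw] about the fixed x, y, z axes, in that order (R = Rz(yaw) Ry(pitch) Rx(roll)).
In Python, from cell import r gives the robot as it stands.
- The arm moves only by the shell command python3 -m creep 'ROWS' [OPENING] [FORCE]. ROWS is JSON, a list of rows, each an object with "travel": the shift along the tool's x, y, z in cm, a list of three; "angular": the turn, a rotation vector about the tool's x, y, z in rad, a list of three. In form: [{"travel": [dx, dy, dz], "angular": [ax, ay, az]}, ...]. A call has 1 to 10 rows; each row is the pose to reach, as a shift and turn from the pose commanded when the call began, along the tool's axes at that moment; what a row does not reach only later rows make up. A row lasts 1/12 s, in which the tool goes at most 41.7 mm and 7.16 degrees, less where a joint would pass 70% of its speed; a pose out of reach is approached as far as the arm can. A call with a gripper value outside its range is refused whole. OPENING is the finger opening in cm, from 0 to 8.54, set as the call begins (- or left out, the last holds). The fingers move at their own pace and stop on an object; FORCE is the grip in N (left out, the last holds). Time passes only in rows, so rows that repeat a pose let the fingers close. It gives the time, the measured TCP pose, the force, the opening and the grip force at its end, in the units of the state.
- r.state(): the state, without advancing time (a new reading comes with each control period).
- r.snapshot(name): name is "side" or "top" or "wrist"; returns a dict with "image" (480x640x3 uint8, red, green, blue), "range_z" (480x640 float32, m along the optical axis (not along the pixel's ray), 0 where there is no reading), "fx", "fy", "cx", "cy" (pixels), "position" and "orientation" of the camera in the world. Camera axes: x right, y up, looking along -z (the intrinsics and any distortion apply to the point x, -y, -z); pixel columns grow to the right and rows downward; lengths in m; the calibration is good to about 2 mm. The wrist camera is an equidistant fisheye: a pixel r from the principal point sees the ray r / f radians off the axis. A picture is of the moment at which its call begins.
- r.job_done(): hands the job in; it is judged then, once.
The state is a dict: "t": time; "q": joint angles; "qvel": joint speeds; "joint_torque": joint torques, N m; "ee_pos": TCP position; "tcp_rot": TCP orientation; "ft_force": force on the tool from outside, world axes, zero at the start; "moment": the same for the moment, N m; "width": finger opening in m; "grasp_force": force on a finger pad.
Only numpy, scipy, OpenCV 4.12 (cv2) and the standard library are available. Lean on these libraries where they do the work, as an engineer would, in place of code of your own. Each camera call takes 0.05 s, during which the arm holds its last target. There are 200 camera calls.

## Working session

There is one attempt and no reset: what is moved stays moved. The work goes in short steps, Python scripts to look and compute and a shell command to move; the robot and the scene stay as the last step left them, time stands still between calls to the robot, and variables do not carry over. Pictures are saved under pics/ and viewed, at most 10 in all, crops included, and the job is handed in when it is done.

```bash
ls; mkdir -p pics; python3 - <<'E'
from cell import r
import cv2,numpy as np
s=r.state();print({k:np.round(v,3).tolist() for k,v in s.items()})
for n in("top","side"):
    d=r.snapshot(n);cv2.imwrite(f"pics/{n}0.png",d["image"][:,:,::-1]);np.savez(f"{n}0.npz",**d)
    print(n,d["fx"],d["fy"],d["cx"],d["cy"],d["position"],d["orientation"],[k for k in d])
E
```

```text
pics
{'t': 0.0, 'q': [56.764, 15.098, -2.803, 72.158, 0.002, 81.101], 'qvel': [0.02, -0.047, -0.084, -0.108, 0.022, 0.007], 'joint_torque': [0.008, -63.762, 38.456, 0.014, 0.0, 0.0], 'ee_pos': [0.216, 0.478, 0.203], 'tcp_rot': [-179.942, -0.011, 155.663], 'ft_force': [0.068, 0.077, -0.174], 'moment': [0.014, 0.046, 0.055], 'grasp_force': 0.0, 'width': 0.085}
top 602.6167856156651 602.6167856156651 317.73288263683145 231.98613067699898 [0.4643423  0.17464275 1.60040428] [  2.97960453  -0.92555773 -90.31718277] ['image', 'range_z', 'fx', 'fy', 'cx', 'cy', 'position', 'orientation']
side 463.3575159551969 463.3575159551969 316.7594434325288 232.47841346501255 [0.29879511 1.17722341 0.95831923] [  50.02892574   -0.42546337 -166.01003449] ['image', 'range_z', 'fx', 'fy', 'cx', 'cy', 'position', 'orientation']
```

View pics/top0.png

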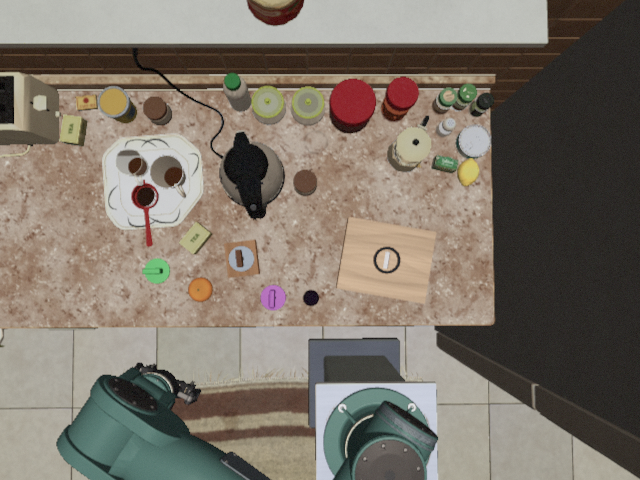

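View pics/side0.png

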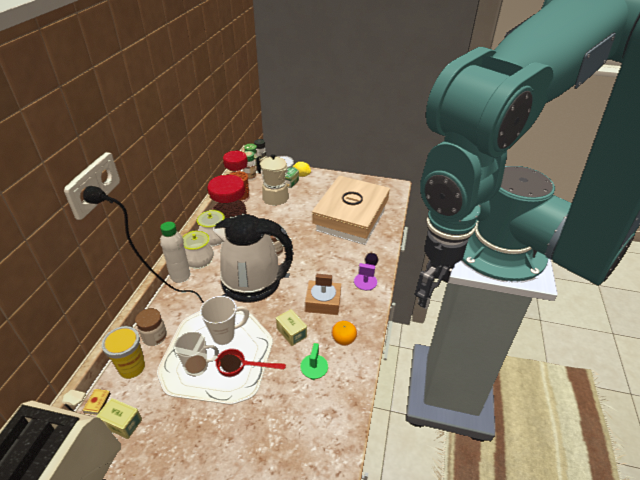

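The top view shows the rest block with the handle's brown wing at about (240,258). The lid is centred near (387,260), with the gasket ring and the slot lying along image rows. The green (157,270) and purple (273,297) handles are decoys. I'll measure the handle, block, lid and slot next.

```bash
cat > h.py <<'E'
import numpy as np,cv2
from scipy.spatial.transform import Rotation as R
def rays(d,uv,fish=False):
    uv=np.atleast_2d(uv).astype(float);x=(uv[:,0]-d["cx"])/d["fx"];y=(uv[:,1]-d["cy"])/d["fy"]
    if fish:
        t=np.hypot(x,y);k=np.where(t>1e-9,np.sin(t)/np.maximum(t,1e-9),1);v=np.c_[x*k,-y*k,-np.cos(t)]
    else: v=np.c_[x,-y,-np.ones_like(x)]
    return R.from_euler("xyz",d["orientation"],degrees=True).apply(v)
def plane(d,uv,z,fish=False):
    v=rays(d,uv,fish);p=np.array(d["position"]);return p+v*((z-p[2])/v[:,2])[:,None]
def depth(d,fish=False):
    "world points 480x640x3"
    u,v=np.meshgrid(np.arange(640),np.arange(480));w=rays(d,np.c_[u.ravel(),v.ravel()],fish)
    f=R.from_euler("xyz",d["orientation"],degrees=True).apply([0,0,-1])
    return (np.array(d["position"])+w*(d["range_z"].ravel()/(w@f))[:,None]).reshape(480,640,3)
def rect(P):
    "centre, sizes, yaw of long side from Nx2 metres"
    c,s,a=cv2.minAreaRect((P*1000).astype(np.float32)); 
    if s[0]<s[1]: s=s[::-1];a+=90
    return np.round(c,1),np.round(s,1),(a+90)%180-90
E
python3 - <<'E'
from h import *
d=dict(np.load("top0.npz"));P=depth(d);im=d["image"].astype(int);Z=P[...,2]
hsv=cv2.cvtColor(d["image"],cv2.COLOR_RGB2HSV).astype(int)
def win(u0,u1,v0,v1):
    m=np.zeros((480,640),bool);m[v0:v1,u0:u1]=1;return m
w=win(325,450,205,315)
m=w&(Z>.08)&(Z<.11);print("lid",m.sum(),np.median(Z[m]),rect(P[m][:,:2]))
g=w&(im.max(2)<70);ys,xs=np.nonzero(g);q=plane(d,np.c_[xs,ys],.098);print("gasket",g.sum(),cv2.minEnclosingCircle((q[:,:2]*1000).astype(np.float32)))
s=win(370,402,245,275)&(hsv[...,1]<40)&(im.min(2)>150);ys,xs=np.nonzero(s);q=plane(d,np.c_[xs,ys],.09);print("slot",s.sum(),rect(q[:,:2]),np.median(Z[s]) )
b=win(215,272,230,288)
m=b&(Z>.03)&(Z<.06);print("block+flange",m.sum(),rect(P[m][:,:2]))
m=b&(Z>.085)&(Z<.125);print("wing",m.sum(),np.median(Z[m]),rect(P[m][:,:2]))
m=b&(hsv[...,1]<60)&(im.min(2)>90);ys,xs=np.nonzero(m);q=plane(d,np.c_[xs,ys],.045);print("flange",cv2.minEnclosingCircle((q[:,:2]*1000).astype(np.float32)))
E
```

```text
lid 6390 0.09106078105753224 (array([473.7, -21.5]), array([225.6, 182.3]), 79.95612335205078)
gasket 121 ((472.49713134765625, -21.431529998779297), 32.186988830566406)
slot 84 (array([472.6, -21.5]), array([43.3, 12. ]), -10.124214172363281) 0.01078470530921305
block+flange 982 (array([461.4, 332.5]), array([131.2, 106.8]), 8.369399070739746)
wing 114 0.10415959625558724 (array([479.7, 347.4]), array([43.6, 15.3]), 8.309843063354492)
flange ((481.4759216308594, 336.99334716796875), 96.65168762207031)
```

```bash
cat > rel.py <<'E'
import sys,numpy as np
from cell import r
from scipy.spatial.transform import Rotation as R
# usage: rel.py x y z yaw (mm, deg) -> travel cm, angular rad for tool pointing straight down
x,y,z,a=map(float,sys.argv[1:]);s=r.state();R0=R.from_euler("xyz",s["tcp_rot"],degrees=True)
t=R0.inv().apply(np.array([x,y,z])/1000-s["ee_pos"])*100
print("travel",t.round(2),"ang",(R0.inv()*R.from_euler("xyz",[180,0,a],degrees=True)).as_rotvec().round(4),"q",np.round(s["q"],1),"F",np.round(s["ft_force"],2),"t",s["t"])
E
python3 rel.py 480 347 170 188.3
```

```text
travel [-29.44  -1.07   3.35] ang [-9.000e-04 -4.000e-04 -5.697e-01] q [56.8 15.1 -2.8 72.2 -0.  81.1] F [-0.57  0.34  0.24] t 0.1
```

```bash
python3 -m creep '[{"travel":[-4,0,0],"angular":[0,0,-0.1]},{"travel":[-8,-0.3,0],"angular":[0,0,-0.2]},{"travel":[-12,-0.5,0],"angular":[0,0,-0.3]},{"travel":[-16,-0.7,0.8],"angular":[0,0,-0.4]},{"travel":[-20,-0.9,1.6],"angular":[0,0,-0.5]},{"travel":[-24,-1,2.4],"angular":[0,0,-0.57]},{"travel":[-27,-1.07,3],"angular":[0,0,-0.57]},{"travel":[-29.4,-1.07,3.35],"angular":[0,0,-0.57]},{"travel":[-29.4,-1.07,3.35],"angular":[0,0,-0.57]},{"travel":[-29.4,-1.07,3.35],"angular":[0,0,-0.57]}]' 5 30
python3 - <<'E'
from h import *
from cell import r
d=r.snapshot("wrist");np.savez("w1.npz",**d);cv2.imwrite("pics/w1.png",d["image"][:,:,::-1])
print(d["fx"],d["cx"],d["cy"],d["position"],d["orientation"])
E
python3 rel.py 480 347 68 188.3
```

```text
t: 0.93
ee_pos: [0.4804, 0.3466, 0.1696]
tcp_rot: [-180.0, -0.1, -171.8]
ft_force: [0.2, 0.2, 0.0]
width: 0.05
grasp_force: 0.0
371.64829954431775 316.5350414308401 240.50857933287753 [0.41113834 0.33644983 0.33919182] [-1.60273480e+01  3.68830911e-02  9.81775924e+01]
travel [-0.04 -0.02 10.2 ] ang [-0.0002 -0.001  -0.0004] q [28.  22.4  3.  70.6  0.  19.7] F [-1.1   0.08  0.85] t 0.9833
```

View pics/w1.png

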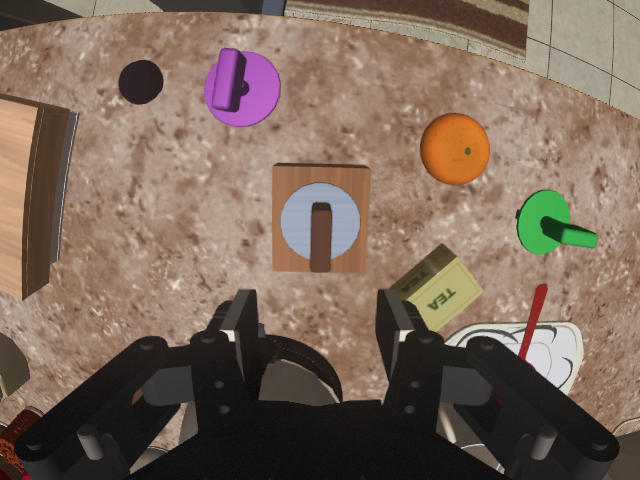

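The wrist view shows the handle at (320,222), upright in the image and centred between the fingers at x≈317. I'll check its position from the flange circle and the wing.

```bash
python3 - <<'E'
from h import *
d=dict(np.load("w1.npz"));im=d["image"].astype(int)
m=np.zeros((480,640),bool);m[165:270,275:368]=1
f=m&(im[...,2]>im[...,0]+5)&(im.min(2)>90)
ys,xs=np.nonzero(f);q=plane(d,np.c_[xs,ys],.045,True);print("flange",cv2.minEnclosingCircle((q[:,:2]*1000).astype(np.float32)))
P=depth(d,True);t=m&(P[...,2]>.095)&(P[...,2]<.115);print(t.sum(),rect(P[t][:,:2]),np.median(P[t][:,2]))
E
```

```text
flange ((478.9487609863281, 348.72320556640625), 32.24870681762695)
1272 (array([477.7, 348.5]), array([41.4, 13.9]), 7.8596601486206055) 0.10324573995333067
```

```bash
python3 -m creep '[{"travel":[0.1,0.15,3]},{"travel":[0.1,0.15,5.5]},{"travel":[0.1,0.15,7.5]},{"travel":[0.1,0.15,9]},{"travel":[0.1,0.15,9.8]},{"travel":[0.1,0.15,10.2]},{"travel":[0.1,0.15,10.2]}]'; python3 -m creep '[{"travel":[0,0,0]},{"travel":[0,0,0]},{"travel":[0,0,0]},{"travel":[0,0,0]},{"travel":[0,0,0]},{"travel":[0,0,0]},{"travel":[0,0,0]},{"travel":[0,0,0]}]' 0 60
```

```text
validation failed for argument at $[0]...
validation failed for argument at $[0]...
```

Rows need the "angular" field too.

```bash
python3 -m creep '[{"travel":[0.1,0.15,3],"angular":[0,0,0]},{"travel":[0.1,0.15,5.5],"angular":[0,0,0]},{"travel":[0.1,0.15,7.5],"angular":[0,0,0]},{"travel":[0.1,0.15,9],"angular":[0,0,0]},{"travel":[0.1,0.15,9.8],"angular":[0,0,0]},{"travel":[0.1,0.15,10.2],"angular":[0,0,0]},{"travel":[0.1,0.15,10.2],"angular":[0,0,0]}]'; python3 -m creep '[{"travel":[0,0,0],"angular":[0,0,0]},{"travel":[0,0,0],"angular":[0,0,0]},{"travel":[0,0,0],"angular":[0,0,0]},{"travel":[0,0,0],"angular":[0,0,0]},{"travel":[0,0,0],"angular":[0,0,0]},{"travel":[0,0,0],"angular":[0,0,0]},{"travel":[0,0,0],"angular":[0,0,0]},{"travel":[0,0,0],"angular":[0,0,0]}]' 0 60
```

```text
t: 1.57
ee_pos: [0.478, 0.3491, 0.0683]
tcp_rot: [-180.0, -0.0, -171.6]
ft_force: [-0.1, 0.1, 0.6]
width: 0.05
grasp_force: 0.0
t: 2.23
ee_pos: [0.4791, 0.3491, 0.0695]
tcp_rot: [180.0, 0.1, -171.7]
ft_force: [-1.9, -0.1, 6.7]
width: 0.012
grasp_force: 59.1
```

```bash
python3 -m creep '[{"travel":[0,0,-0.5],"angular":[0,0,0]},{"travel":[0,0,-1.5],"angular":[0,0,0]},{"travel":[0,0,-3],"angular":[0,0,0]},{"travel":[0,0,-5],"angular":[0,0,0]},{"travel":[0,0,-7.5],"angular":[0,0,0]},{"travel":[0,0,-9.5],"angular":[0,0,0]},{"travel":[0,0,-11],"angular":[0,0,0]},{"travel":[0,0,-12],"angular":[0,0,0]},{"travel":[0,0,-12],"angular":[0,0,0]},{"travel":[0,0,-12],"angular":[0,0,0]}]'; python3 rel.py 472.6 -21.5 185 169.9
```

```text
t: 3.07
ee_pos: [0.4789, 0.3488, 0.189]
tcp_rot: [180.0, 0.1, -171.7]
ft_force: [-0.7, -0.4, -1.6]
width: 0.0117
grasp_force: 58.7
travel [  5.98 -36.56   0.38] ang [0.0006 0.0011 0.3214] q [28.2 22.   5.3 73.2 -0.  19.9] F [-0.68 -0.36 -1.55] t 3.0667
```

```bash
python3 -m creep '[{"travel":[0.5,-3,0],"angular":[0,0,0.03]},{"travel":[1.1,-6.7,0],"angular":[0,0,0.06]},{"travel":[1.7,-10.5,0],"angular":[0,0,0.1]},{"travel":[2.4,-14.5,0],"angular":[0,0,0.13]},{"travel":[3,-18.5,0],"angular":[0,0,0.17]},{"travel":[3.7,-22.5,0],"angular":[0,0,0.2]},{"travel":[4.3,-26.5,0],"angular":[0,0,0.24]},{"travel":[5,-30.5,0],"angular":[0,0,0.27]},{"travel":[5.5,-33.5,0],"angular":[0,0,0.3]},{"travel":[5.8,-35.5,0],"angular":[0,0,0.32]}]'; python3 -m creep '[{"travel":[0.15,-0.9,0],"angular":[0,0,0]},{"travel":[0.15,-0.9,0],"angular":[0,0,0]},{"travel":[0.15,-0.9,0],"angular":[0,0,0]},{"travel":[0.15,-0.9,0],"angular":[0,0,0]}]'
python3 - <<'E'
from h import *
from cell import r
for n in("wrist","side"):
    d=r.snapshot(n);np.savez(n+"2.npz",**d);cv2.imwrite(f"pics/{n}2.png",d["image"][:,:,::-1])
E
python3 rel.py 472.6 -21.5 160 169.9
```

```text
t: 3.9
ee_pos: [0.4718, -0.0136, 0.1878]
tcp_rot: [-180.0, -0.1, 169.8]
ft_force: [0.1, 0.2, -2.0]
width: 0.0115
grasp_force: 58.8
t: 4.23
ee_pos: [0.4694, -0.0185, 0.1882]
tcp_rot: [180.0, -0.0, 170.1]
ft_force: [0.5, -0.0, -2.0]
width: 0.0117
grasp_force: 58.8
travel [-0.36 -0.25  2.83] ang [ 0.0002 -0.0003  0.0032] q [-12.2  10.  -12.   68.    0.   -2.3] F [-0.13  1.23 -1.29] t 4.3333
```

View pics/wrist2.png

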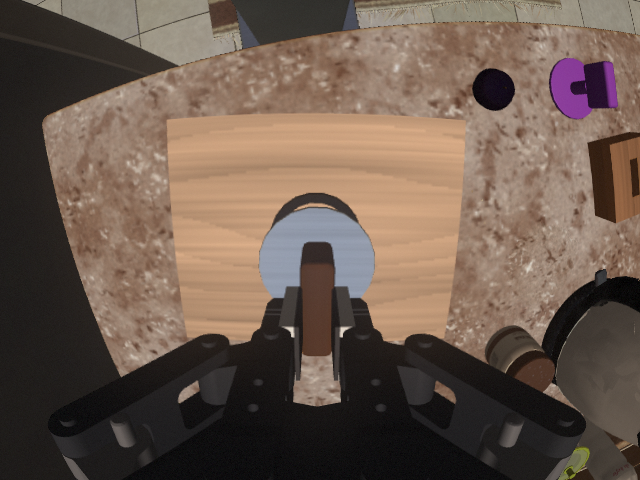

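View pics/side2.png

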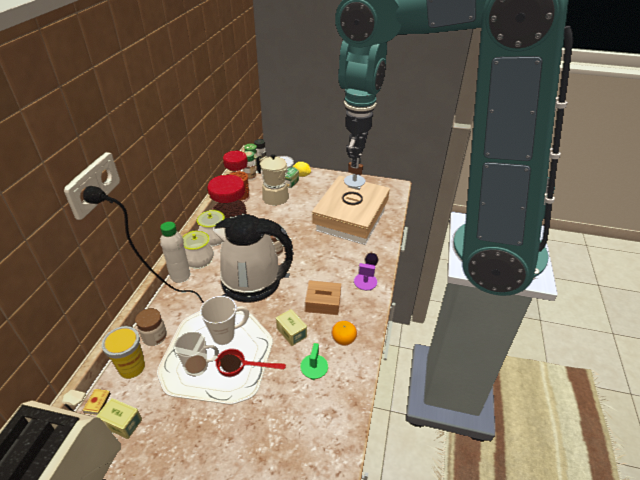

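The wrist view shows the handle held upright, with its flange at (317,262) and the gasket arc just behind it around (316,205). The side view confirms it hangs over the lid, clear of everything. I'll measure the flange against the gasket in this one picture, where calibration error partly cancels.

```bash
python3 - <<'E'
from h import *
from scipy.optimize import least_squares
d=dict(np.load("wrist2.npz"));im=d["image"].astype(int)
def fit(p,r):
    s=least_squares(lambda c:np.hypot(p[:,0]-c[0],p[:,1]-c[1])-r,p.mean(0)-[0.00,0],loss="soft_l1",f_scale=.001);return s.x*1000,np.sqrt(np.mean(s.fun**2))*1000
W=np.zeros((480,640),bool);W[180:290,250:390]=1
fl=W&(im[...,2]>im[...,0]+8)&(im.min(2)>80)
c=max(cv2.findContours(fl.astype(np.uint8),0,cv2.CHAIN_APPROX_NONE)[0],key=len)[:,0]
e=c[(c[:,1]<280)&(c[:,1]>205)&(abs(c[:,0]-317)>20)|(c[:,1]<215)]
zf=.1882-.0245
for z in(zf-.002,zf,zf+.002):print("flange",z,fit(plane(d,e,z,True)[:,:2],.033))
lid=W&(im[...,0]>140)&(im[...,0]>im[...,2]+30)
# gasket outer: first dark pixel below lid going down each column
o=[]
for u in range(278,357,3):
    col=im[185:260,u].max(1)<90
    if col.any(): o.append((u,185+col.argmax()-.5))
o=np.array(o);print(o[::4].tolist())
print("gasket",fit(plane(d,o,.098,True)[:,:2],.034))
P=depth(d,True);b=fl&(P[...,2]>.1)
print("flange z",np.median(P[...,2][b]),"lid z",np.median(P[140:180,220:420,2]))
L=(abs(P[...,2]-.09)<.006);L[320:]=0;q=P[L][:,:2];print("lid rect",rect(q))
E
```

```text
flange 0.1617 (array([470.87438783, -19.0747923 ]), np.float64(0.6295948791445586))
flange 0.1637 (array([470.56284376, -19.01875413]), np.float64(0.8134014970960279))
flange 0.16570000000000001 (array([470.24927837, -18.96183447]), np.float64(0.9969427785318314))
[[278.0, 212.5], [290.0, 200.5], [302.0, 194.5], [314.0, 192.5], [326.0, 193.5], [338.0, 198.5], [350.0, 208.5]]
gasket (array([472.80208006, -20.20506553]), np.float64(0.3510618405191053))
flange z 0.16329262641817238 lid z 0.08956338255520768
lid rect (array([496.4,  -6.1]), array([646.5, 269.1]), -88.83949851989746)
```

```bash
python3 -m creep '[{"travel":[-0.29,-0.13,1],"angular":[0,0,0.003]},{"travel":[-0.29,-0.13,2],"angular":[0,0,0.003]},{"travel":[-0.29,-0.13,3],"angular":[0,0,0.003]},{"travel":[-0.29,-0.13,3.7],"angular":[0,0,0.003]},{"travel":[-0.29,-0.13,3.7],"angular":[0,0,0.003]},{"travel":[-0.29,-0.13,3.7],"angular":[0,0,0.003]}]'; python3 -m creep '[{"travel":[0,0,0.1],"angular":[0,0,0]},{"travel":[0,0,0.2],"angular":[0,0,0]},{"travel":[0,0,0.3],"angular":[0,0,0]},{"travel":[0,0,0.4],"angular":[0,0,0]},{"travel":[0,0,0.5],"angular":[0,0,0]},{"travel":[0,0,0.6],"angular":[0,0,0]},{"travel":[0,0,0.7],"angular":[0,0,0]},{"travel":[0,0,0.7],"angular":[0,0,0]}]'
```

```text
t: 4.83
ee_pos: [0.4721, -0.0208, 0.1514]
tcp_rot: [180.0, -0.0, 169.9]
ft_force: [0.3, -0.8, -0.4]
width: 0.0118
grasp_force: 58.8
t: 5.5
ee_pos: [0.4721, -0.0213, 0.1442]
tcp_rot: [-180.0, -0.0, 169.8]
ft_force: [-0.7, -0.1, -1.9]
width: 0.0117
grasp_force: 58.8
```

```bash
python3 -m creep '[{"travel":[0,0,0.05],"angular":[0,0,0]},{"travel":[0,0,0.1],"angular":[0,0,0]},{"travel":[0,0,0.15],"angular":[0,0,0]},{"travel":[0,0,0.15],"angular":[0,0,0]},{"travel":[0,0,0.15],"angular":[0,0,0]}]';  python3 -m creep '[{"travel":[0,0,0.05],"angular":[0,0,0]},{"travel":[0,0,0.1],"angular":[0,0,0]},{"travel":[0,0,0.1],"angular":[0,0,0]}]'
```

```text
t: 5.92
ee_pos: [0.4725, -0.0213, 0.1433]
tcp_rot: [-180.0, 0.1, 169.8]
ft_force: [-0.6, 1.6, 5.6]
width: 0.0119
grasp_force: 59.7
t: 6.17
ee_pos: [0.4726, -0.0214, 0.1424]
tcp_rot: [180.0, 0.1, 169.8]
ft_force: [-1.8, -0.0, 9.4]
width: 0.0117
grasp_force: 60.0
```

```bash
python3 -m creep '[{"travel":[0,0,-0.15],"angular":[0,0,0]},{"travel":[0.12,0.08,-0.1],"angular":[0,0,0]},{"travel":[0.12,0.15,-0.1],"angular":[0,0,0]},{"travel":[0.12,0.15,-0.05],"angular":[0,0,0]},{"travel":[0.12,0.15,0],"angular":[0,0,0]},{"travel":[0.12,0.15,0],"angular":[0,0,0]},{"travel":[0.12,0.15,0],"angular":[0,0,0]}]'
```

```text
t: 6.75
ee_pos: [0.4711, -0.0195, 0.1416]
tcp_rot: [180.0, -0.0, 169.8]
ft_force: [1.5, 0.1, -1.9]
width: 0.0118
grasp_force: 58.8
```

```bash
python3 -m creep '[{"travel":[0,0,0.1],"angular":[0,0,0]},{"travel":[0,0,0.2],"angular":[0,0,0]},{"travel":[0,0,0.2],"angular":[0,0,0]}]'; python3 -m creep '[{"travel":[0,0,0.1],"angular":[0,0,0]},{"travel":[0,0,0.2],"angular":[0,0,0]},{"travel":[0,0,0.3],"angular":[0,0,0]},{"travel":[0,0,0.3],"angular":[0,0,0]}]'
```

```text
t: 7.0
ee_pos: [0.4711, -0.0196, 0.1396]
tcp_rot: [-180.0, -0.0, 169.8]
ft_force: [0.8, -0.0, -2.5]
width: 0.0117
grasp_force: 58.8
t: 7.33
ee_pos: [0.4712, -0.0196, 0.1367]
tcp_rot: [180.0, -0.0, 169.8]
ft_force: [0.2, -0.5, -1.6]
width: 0.0119
grasp_force: 58.8
```

It's in the slot with no side force. I'll carry on down to the gasket, expected at TCP z≈0.127.

```bash
python3 -m creep '[{"travel":[0,0,0.2],"angular":[0,0,0]},{"travel":[0,0,0.4],"angular":[0,0,0]},{"travel":[0,0,0.6],"angular":[0,0,0]},{"travel":[0,0,0.8],"angular":[0,0,0]},{"travel":[0,0,0.8],"angular":[0,0,0]}]'; python3 -m creep '[{"travel":[0,0,0.1],"angular":[0,0,0]},{"travel":[0,0,0.2],"angular":[0,0,0]},{"travel":[0,0,0.2],"angular":[0,0,0]},{"travel":[0,0,0.2],"angular":[0,0,0]}]'; python3 -m creep '[{"travel":[0,0,0.05],"angular":[0,0,0]},{"travel":[0,0,0.1],"angular":[0,0,0]},{"travel":[0,0,0.1],"angular":[0,0,0]}]'
```

```text
t: 7.75
ee_pos: [0.4711, -0.0196, 0.1284]
tcp_rot: [-180.0, -0.0, 169.8]
ft_force: [0.6, -0.3, -1.5]
width: 0.0117
grasp_force: 58.8
t: 8.08
ee_pos: [0.4714, -0.0196, 0.127]
tcp_rot: [-180.0, 0.0, 169.8]
ft_force: [-0.4, -0.6, 1.3]
width: 0.0117
grasp_force: 59.1
t: 8.33
ee_pos: [0.4714, -0.0196, 0.1259]
tcp_rot: [-180.0, 0.0, 169.8]
ft_force: [-0.6, -0.3, 2.5]
width: 0.0119
grasp_force: 59.2
```

```bash
python3 -m creep '[{"travel":[0,0,0.05],"angular":[0,0,0]},{"travel":[0,0,0.1],"angular":[0,0,0]},{"travel":[0,0,0.15],"angular":[0,0,0]},{"travel":[0,0,0.2],"angular":[0,0,0]},{"travel":[0,0,0.2],"angular":[0,0,0]},{"travel":[0,0,0.2],"angular":[0,0,0]}]';python3 -m creep '[{"travel":[0,0,0.05],"angular":[0,0,0]},{"travel":[0,0,0.1],"angular":[0,0,0]},{"travel":[0,0,0.15],"angular":[0,0,0]},{"travel":[0,0,0.15],"angular":[0,0,0]},{"travel":[0,0,0.15],"angular":[0,0,0]}]'
```

```text
t: 8.83
ee_pos: [0.4713, -0.0196, 0.1239]
tcp_rot: [-180.0, 0.0, 169.8]
ft_force: [0.2, 0.5, 4.8]
width: 0.0122
grasp_force: 59.5
t: 9.25
ee_pos: [0.4714, -0.0196, 0.1225]
tcp_rot: [-180.0, 0.0, 169.8]
ft_force: [-0.4, 0.3, 6.7]
width: 0.0121
grasp_force: 59.7
```

```bash
python3 -m creep '[{"travel":[0,0,0.04],"angular":[0,0,0]},{"travel":[0,0,0.08],"angular":[0,0,0]},{"travel":[0,0,0.08],"angular":[0,0,0]}]'; python3 -m creep '[{"travel":[0,0,0],"angular":[0,0,0.06]},{"travel":[0,0,0],"angular":[0,0,0.12]},{"travel":[0,0,0],"angular":[0,0,0.18]},{"travel":[0,0,0],"angular":[0,0,0.24]},{"travel":[0,0,0],"angular":[0,0,0.3]},{"travel":[0,0,0],"angular":[0,0,0.3]}]'; python3 -c "
from cell import r
print(r.state()['moment'])"
```

```text
t: 9.5
ee_pos: [0.4714, -0.0196, 0.1217]
tcp_rot: [-180.0, 0.0, 169.8]
ft_force: [0.0, 0.2, 6.7]
width: 0.0118
grasp_force: 59.7
t: 10.0
ee_pos: [0.4715, -0.0196, 0.1218]
tcp_rot: [180.0, 0.0, 152.4]
ft_force: [0.2, -0.5, 7.3]
width: 0.012
grasp_force: 59.8
[-0.00293216 -0.0283471  -0.04182562]
```

```bash
python3 -m creep '[{"travel":[0,0,0],"angular":[0,0,0.08]},{"travel":[0,0,0],"angular":[0,0,0.16]},{"travel":[0,0,0],"angular":[0,0,0.24]},{"travel":[0,0,0],"angular":[0,0,0.32]},{"travel":[0,0,0],"angular":[0,0,0.4]},{"travel":[0,0,0],"angular":[0,0,0.48]},{"travel":[0,0,0],"angular":[0,0,0.56]},{"travel":[0,0,0],"angular":[0,0,0.63]},{"travel":[0,0,0],"angular":[0,0,0.63]}]'; python3 -c "
from cell import r
print(r.state()['moment'])";python3 -m creep '[{"travel":[0,0,0],"angular":[0,0,0.08]},{"travel":[0,0,0],"angular":[0,0,0.16]},{"travel":[0,0,0],"angular":[0,0,0.24]},{"travel":[0,0,0],"angular":[0,0,0.32]},{"travel":[0,0,0],"angular":[0,0,0.4]},{"travel":[0,0,0],"angular":[0,0,0.48]},{"travel":[0,0,0],"angular":[0,0,0.56]},{"travel":[0,0,0],"angular":[0,0,0.63]},{"travel":[0,0,0],"angular":[0,0,0.63]}]'; python3 -c "
from cell import r
print(r.state()['moment'])"
```

```text
t: 10.75
ee_pos: [0.4715, -0.0196, 0.1218]
tcp_rot: [180.0, 0.0, 116.3]
ft_force: [0.9, 0.1, 6.3]
width: 0.0122
grasp_force: 59.8
[ 0.01759538 -0.01710387  0.06611445]
t: 11.5
ee_pos: [0.4715, -0.0196, 0.1218]
tcp_rot: [180.0, -0.0, 80.2]
ft_force: [0.6, 0.3, 6.6]
width: 0.0121
grasp_force: 59.8
[-0.00928858  0.01866396  0.03827088]
```

```bash
python3 -m creep '[{"travel":[0,0,-0.05],"angular":[0,0,0]},{"travel":[0,0,-0.1],"angular":[0,0,0]},{"travel":[0,0,-0.15],"angular":[0,0,0]},{"travel":[0,0,-0.2],"angular":[0,0,0]},{"travel":[0,0,-0.25],"angular":[0,0,0]},{"travel":[0,0,-0.3],"angular":[0,0,0]},{"travel":[0,0,-0.35],"angular":[0,0,0]},{"travel":[0,0,-0.35],"angular":[0,0,0]}]'; python3 -m creep '[{"travel":[0,0,-0.05],"angular":[0,0,0]},{"travel":[0,0,-0.1],"angular":[0,0,0]},{"travel":[0,0,-0.15],"angular":[0,0,0]},{"travel":[0,0,-0.2],"angular":[0,0,0]},{"travel":[0,0,-0.2],"angular":[0,0,0]}]';  python3 -m creep '[{"travel":[0,0,-0.1],"angular":[0,0,0]},{"travel":[0,0,-0.2],"angular":[0,0,0]},{"travel":[0,0,-0.3],"angular":[0,0,0]},{"travel":[0,0,-0.4],"angular":[0,0,0]},{"travel":[0,0,-0.5],"angular":[0,0,0]}]'
```

```text
t: 12.17
ee_pos: [0.4713, -0.0196, 0.1251]
tcp_rot: [180.0, 0.0, 80.4]
ft_force: [1.1, 0.3, 3.2]
width: 0.0117
grasp_force: 59.4
t: 12.58
ee_pos: [0.471, -0.0196, 0.1267]
tcp_rot: [-180.0, -0.0, 80.4]
ft_force: [2.0, -0.3, -6.6]
width: 0.0122
grasp_force: 58.4
t: 13.0
ee_pos: [0.4712, -0.0196, 0.1321]
tcp_rot: [-180.0, -0.0, 80.4]
ft_force: [2.1, -0.4, -6.4]
width: 0.0115
grasp_force: 58.4
```

```bash
python3 -m creep '[{"travel":[0,0,-0.3],"angular":[0,0,0]},{"travel":[0,0,-0.7],"angular":[0,0,0]},{"travel":[0,0,-1.1],"angular":[0,0,0]},{"travel":[0,0,-1.5],"angular":[0,0,0]},{"travel":[0,0,-1.9],"angular":[0,0,0]},{"travel":[0,0,-2.2],"angular":[0,0,0]},{"travel":[0,0,-2.4],"angular":[0,0,0]},{"travel":[0,0,-2.4],"angular":[0,0,0]},{"travel":[0,0,-2.4],"angular":[0,0,0]},{"travel":[0,0,-2.4],"angular":[0,0,0]}]'; python3 - <<'E'
from h import *
from cell import r
d=r.snapshot("wrist");cv2.imwrite("pics/w3.png",d["image"][:,:,::-1]);P=depth(d,True)
print("lid z",np.median(P[140:170,220:420,2]))
E
```

```text
t: 13.83
ee_pos: [0.4714, -0.0196, 0.1562]
tcp_rot: [180.0, 0.0, 80.4]
ft_force: [1.1, 0.0, -2.6]
width: 0.0115
grasp_force: 59.0
lid z 0.11970582938661802
```

View pics/w3.png

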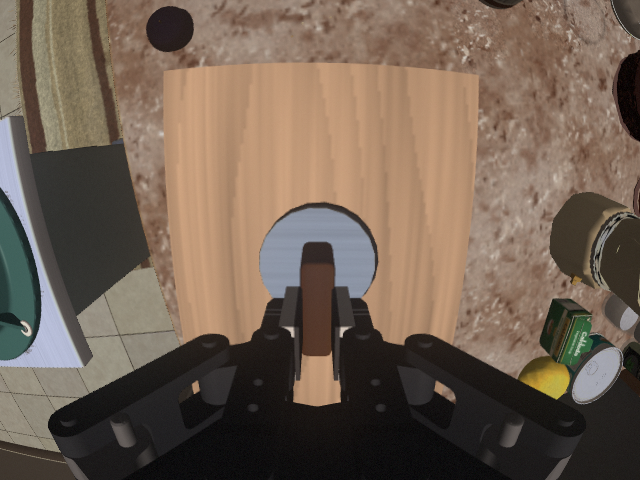

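The lid hangs from the handle, raised 30 mm (its top is at z 0.120), with the handle crosswise at (317,260). Now I'll close it gently.

```bash
python3 -m creep '[{"travel":[0,0,0.4],"angular":[0,0,0]},{"travel":[0,0,0.8],"angular":[0,0,0]},{"travel":[0,0,1.2],"angular":[0,0,0]},{"travel":[0,0,1.6],"angular":[0,0,0]},{"travel":[0,0,2],"angular":[0,0,0]},{"travel":[0,0,2.3],"angular":[0,0,0]},{"travel":[0,0,2.6],"angular":[0,0,0]},{"travel":[0,0,2.8],"angular":[0,0,0]},{"travel":[0,0,2.9],"angular":[0,0,0]},{"travel":[0,0,2.9],"angular":[0,0,0]}]'; python3 -m creep '[{"travel":[0,0,0.05],"angular":[0,0,0]},{"travel":[0,0,0.1],"angular":[0,0,0]},{"travel":[0,0,0.15],"angular":[0,0,0]},{"travel":[0,0,0.15],"angular":[0,0,0]},{"travel":[0,0,0.15],"angular":[0,0,0]}]'
```

```text
t: 14.72
ee_pos: [0.4711, -0.0196, 0.1268]
tcp_rot: [-180.0, -0.0, 80.4]
ft_force: [0.9, 0.2, -6.8]
width: 0.0122
grasp_force: 58.5
t: 15.13
ee_pos: [0.4715, -0.0196, 0.1259]
tcp_rot: [180.0, 0.0, 80.4]
ft_force: [-0.6, 0.3, 2.9]
width: 0.0116
grasp_force: 59.6
```

```bash
python3 -m creep '[{"travel":[0,0,0],"angular":[0,0,0]},{"travel":[0,0,0],"angular":[0,0,0]},{"travel":[0,0,0],"angular":[0,0,0]},{"travel":[0,0,0],"angular":[0,0,0]},{"travel":[0,0,0],"angular":[0,0,0]},{"travel":[0,0,0],"angular":[0,0,0]}]' 4; python3 -m creep '[{"travel":[0,0,-1],"angular":[0,0,0]},{"travel":[0,0,-3],"angular":[0,0,0]},{"travel":[0,0,-6],"angular":[0,0,0]},{"travel":[0,0,-9],"angular":[0,0,0]},{"travel":[0,0,-11],"angular":[0,0,0]},{"travel":[0,0,-12],"angular":[0,0,0]},{"travel":[0,0,-12],"angular":[0,0,0]},{"travel":[0,0,-12],"angular":[0,0,0]}]'; python3 - <<'E'
from h import *
from cell import r
d=r.snapshot("wrist");cv2.imwrite("pics/w4.png",d["image"][:,:,::-1]);P=depth(d,True);Z=P[...,2]
W=np.zeros((480,640),bool);W[150:300,240:400]=1
print("lid z",np.median(Z[100:160,240:400]))
t=W&(Z>.145)&(Z<.175);print("wing",rect(P[t][:,:2]),np.median(Z[t]))
f=W&(Z>.097)&(Z<.108);q=P[f];A=np.linalg.lstsq(np.c_[q[:,:2],np.ones(len(q))],q[:,2],rcond=None)[0];print("flange z",np.median(q[:,2]),q[:,:2].mean(0),"tilt",A[:2])
E
```

```text
t: 15.63
ee_pos: [0.4712, -0.0196, 0.1255]
tcp_rot: [-180.0, -0.0, 80.4]
ft_force: [0.5, -0.9, -0.1]
width: 0.0399
grasp_force: 0.0
t: 16.3
ee_pos: [0.4714, -0.0196, 0.2454]
tcp_rot: [180.0, 0.0, 80.4]
ft_force: [0.0, 0.7, -0.2]
width: 0.0401
grasp_force: 0.0
lid z 0.0895370761311125
wing (array([471.8, -19.4]), array([42.8, 13.9]), 80.0533218383789) 0.1596676647947579
flange z 0.10096234482159872 [ 0.47234776 -0.01636929] tilt [ 0.00032495 -0.00139668]
```

View pics/w4.png

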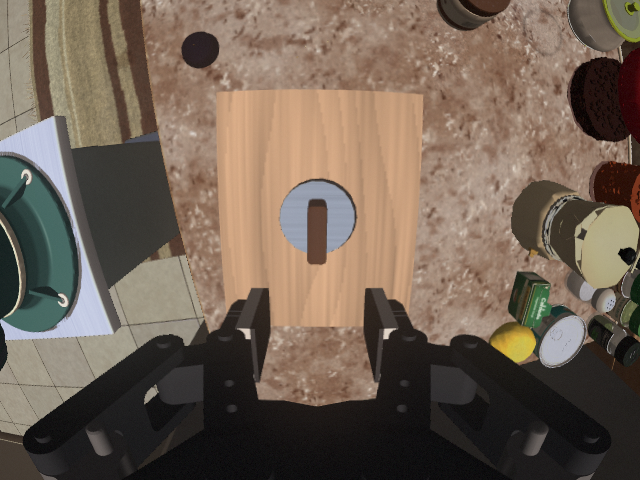

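The lid is closed (z 0.0895). The handle stands upright and crosswise at (317,220), its flange top at 0.101, which puts its origin at about 71.5 mm. The fingers are clear.

```bash
python3 -c "
from cell import r
print(r.job_done())"
```

```text
the job is handed in; nothing more can be done
None
```

The job is handed in: the handle is locked under the lid and held a 30 mm test lift; the lid is closed again and the handle released, upright and crosswise to the slot. The hand-in call returned no verdict.

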